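Tip a spot plate out of its holder and lay it on the balance

ROBOT

A 6-joint arm with a two-finger parallel gripper is mounted at the origin on the work surface. World frame = base frame: x ahead of the robot, y to its left, z up, the work surface at z = 0. Lengths are in mm, angles in rad, forces in N, time in s.
With the tool pointing down it reaches from about 275 to 1000 mm from the base axis. Payload 8.4 kg.
Tool frame: the origin (TCP) lies at the very end of the fingers, on their centre line; the grasp point (between the pads) lies 19 mm behind it; z points along the fingers, x is the direction in which the jaws open and shut, and the axes are right-handed (so a half turn about z gives the same grasp; the last joint's range is limited). The gripper opens to 85 mm and grips with 20 to 120 N. Pads are 22 mm wide; open, the fingers measure 114 mm over their backs; the gripper's body (76 mm by 85 mm) begins 54 mm behind the grasp point. The pads swing forward as they close: fully open they stand 13 mm farther back than shut.
Start: joints at [1.287, 0.353, 1.633, -0, 1.155, -0.002], TCP at [173.802, 600.351, 231.281] pointing down, gripper open.
Joint ranges: [-2.63, 2.63], [-0.92, 2.1], [0.06, 2.66], [-1.3, 4.44], [0, 2.69], [-3.02, 3.02]. Speed limits (rad/s): [2.22, 2.22, 2.79, 3.14, 3.14, 3.14].

INTERFACE

Orientations are given as [roll, pitch, yaw] about the fixed x, y, z axes, in that order (R = Rz(yaw) Ry(pitch) Rx(roll)).
In Python, from rig import r gives the robot as it stands.
- The arm moves only by the tool arm_command, never from a script. Its argument "targets" is a list of rows, each a list of 6 numbers: the shift along the tool's x, y, z in m, then the turn, a rotation vector about the tool's x, y, z in rad. A call has 1 to 20 rows; each row shifts and turns the commanded pose from where the row before left it, along the tool's axes as they then stand; what a row does not reach is not made up. A row lasts 1/12 s, in which the tool goes at most 41.7 mm and 7.16 degrees, less where a joint would pass 70% of its speed; a pose out of reach is approached as far as the arm can. A call is refused whole if a number of a shift passes 0.0417 or a number of a turn 0.125, either way. A call with a gripper value outside its range is refused whole. "fingers" is the finger opening in m, from 0 to 0.0854, set as the call begins (left out, the last holds). The fingers move at their own pace and stop on an object; "squeeze" is the grip in N (left out, the last holds). Time passes only in rows, so rows that do not move let the fingers close. It gives the time, the measured TCP pose, the force and the opening at its end, in the units of the state.
- r.sense(): the state, without advancing time (a new reading comes with each control period).
- r.grab_frame(name): name is "scene" or "side" or "wrist"; returns a dict with "image" (480x640x3 uint8, blue, green, red), "fx", "fy", "cx", "cy" (pixels), "k1" (the pictures are not rectified: a ray, as slopes to the right and down, at radius r is drawn at 1 + k1 r^2 times it, then the intrinsics apply), "xyz" and "orientation" of the camera in the world. Camera axes: x right, y down, z forward; pixel columns grow to the right and rows downward; lengths in mm; the calibration is good to about 2 mm. A picture is of the moment at which its call begins. There is no depth.
- r.sign_off(): hands the job in, once; it reports no verdict.
The state is a dict: "clock": time; "qpos": joint angles; "qvel": joint speeds; "joint_efforts": joint torques, N m; "eef_pos": TCP position; "tcp_rot": TCP orientation; "contact_force": force on the tool from outside, world axes, zero at the start; "wrist_torque": the same for the moment, N m; "opening": opening from 0.0 (shut) to 1.0 (fully open).
Only numpy, scipy, OpenCV 4.12 (cv2) and the standard library are available. Lean on these libraries where they do the work, as an engineer would, in place of code of your own. Each camera call takes 0.05 s, during which the arm holds its last target.

TASK

Take the white porcelain spot plate out of its metal holder and lay it on the balance. It lies flush in a pocket with no room for fingers: press down on its end next to the blue stripe so that the floor of the pocket rocks fully over and the other end stands up, then take it by the raised end and set it down, not dropping it, flat with its wells up in the middle of the steel pan. Let go of it, and leave the other things on the bench alone.

Things in the scene. Friction and masses are not known exactly. Their poses are not given: they have to be found in the camera images.
- holder: Dark grey aluminium block fixed to the bench, 176 (its x) x 90 (its y) x 49 mm high, with a pocket 146 x 60 mm open at the top; origin at the centre of its underside. Walls 15 mm, flat rim at z = 49 mm. The rim of its -x end carries a blue stripe: the plate's end beside it goes down when pressed (the pocket is hollow there) and its +x end rises.
- rocker_axis (a point): Middle of the level axis, along the holder's y, about which the pocket's rubber-faced floor rocks: 10 mm to the holder's -x side of its centre and 41 mm above the bench (8 mm below the rim). Axes as the holder; fixed to it.
- press_spot (a point): The place to press, given on the plate's top as it lies level: on the pocket's centre line, 50 mm to the holder's -x side of its centre (40 mm from the rocker axis, 20 mm from the plate's end), 49 mm above the bench. Fixed to the holder: it does not move with the plate. The plate's top there goes down about 17 mm.
- rocker (a joint): Angle of the rocking pocket floor: 0 = level (plate flush with the rim), 0.42 rad = fully over, against its stop. A stiff hinge (0.15 N m of friction) holds it where it is left; pressing at the press spot takes 4 to 8 N. Pressing on the +x side of the axis does nothing.
- plate_center (a point): Centre (half-way up) of the white porcelain spot plate, 140 (its x) x 54 (its y) x 12 mm, 12 shallow grey wells on top (+z), 0.16 to 0.26 kg. At the start level in the pocket with 3 mm clearance all round, axes as the holder's, centred on it, top flush with the rim. Fully tipped it slopes 0.42 rad: 22 mm from its raised end mid-thickness is 17 mm over the rim, the long sides free to pinch.
- pan_center (a point): Centre of the top face of the balance's square steel pan (170 x 170 x 5 mm), 70 mm above the bench. Axes as the balance. The balance is fixed: a cream body 56 mm high, reaching 95 mm from this point to its -x side, 185 mm to its +x side, where its panel lies, and 100 mm to either y side.
- mortar: Bystander: loose white porcelain bowl, 84 mm across, 58 mm high; origin at the centre of its underside.
- reagent_bottle: Bystander: loose white bottle with red cap, 64 mm across, 150 mm high; origin at the centre of its underside.
- tube_rack: Bystander: loose white rack, 100 (x) x 200 (y) mm, with blue-capped tubes, 104 mm high in all; origin at the centre of its underside.
- beaker: Bystander: loose clear glass beaker, 72 mm across, 90 mm high; origin at the centre of its underside.
Things that resemble listed ones, but are neither listed nor needed, are in the scene too. There is more than one size of the part that bears plate_center; the job needs the largest.

How it is judged (in metres and radians):
On the way:
1. the rocker has been pressed over (past 0.33 rad) with the plate still in the holder (value of joint rocker above 0.33 rad and distance between plate_center and holder below 0.07 m), for 0.2 s.
At the end, for the whole second after the job is handed in: The plate lies flat on the pan (within 0.06 rad of level, wells up, its centre 3 to 10 mm above the pan), its centre within 35 mm of the pan's centre, at rest and released (horizontal distance between plate_center and pan_center below 0.035 m and z of plate_center in the frame of pan_center between 0.003 and 0.01 m and angle between plate_center's own z axis and vertical below 0.06 rad and linear speed of plate below 0.02 m/s and angular speed of plate below 0.1 rad/s and contact force between the fingers and plate below 0.1 N); the robot touches nothing.
It fails at once if the plate is let fall onto the balance (unsupported with its centre more than 40 mm above the pan) (horizontal distance between plate_center and pan_center below 0.13 m and z of plate_center in the frame of pan_center above 0.04 m and contact force between plate and anything else below 0.02 N).
It fails at once if the plate comes down on the bench (height (world z) of plate_center below 0.03 m).
It fails at once if a bystander (mortar, bottle, tube rack, beaker) is shifted by more than 30 mm or tipped (distance of any of mortar, reagent_bottle, tube_rack, beaker from where it was at the start of the episode above 0.03 m or angle between any of mortar, reagent_bottle, tube_rack, beaker's own z axis and vertical above 0.3 rad).
It also fails if it takes over 51 s, if anything falls off the work surface, if the arm or the gripper's body presses on something with over 40 N, if the wrist force passes 120 N, or if a joint passes its speed limit or range.

## Working session

There is one attempt and no reset: what is moved stays moved. The work goes in short steps, Python scripts to look and compute and a tool call to move; the robot and the scene stay as the last step left them, time stands still between calls to the robot, and variables do not carry over. Pictures are saved under pics/ and viewed, and the job is handed in when it is done.

Besides the shell and the picture viewer there is one more tool, called after "Request:" by a JSON object that holds its "method" and its "body", one argument or row to a line. arm_command: Moves the arm, as the interface text tells. Its arguments: {"type":"object","properties":{"targets":{"type":"array"},"fingers":{"type":"number"},"squeeze":{"type":"number"}},"required":["targets"]}

```bash
mkdir -p pics; python3 - <<'E'
from rig import r
import cv2
print(r.sense())
for n in ("scene","side","wrist"):
    f=r.grab_frame(n); cv2.imwrite(f"pics/{n}0.png",f["image"])
    print(n,{k:v for k,v in f.items() if k!="image"})
E
```

```text
{'clock': 0.0, 'qpos': array([ 1.28658976e+00,  3.53638386e-01,  1.63415339e+00, -1.60019034e-07,
        1.15518172e+00, -2.36787774e-03]), 'qvel': array([ 0.00021738,  0.00028126, -0.00141329, -0.00105426,  0.00114446,
        0.00107651]), 'joint_efforts': array([ 3.60817205e-03, -6.05235171e+01, -3.42084646e+01,  3.07670416e-04,
        9.00334097e-03,  7.82598732e-06]), 'eef_pos': array([173.67236457, 599.88511858, 230.5595332 ]), 'tcp_rot': array([-3.14158953e+00,  1.38083944e-03,  1.28895771e+00]), 'contact_force': array([0.3598825 , 0.96418641, 0.04593973]), 'wrist_torque': array([-0.02008933, -0.05220883,  0.0074867 ]), 'opening': 1.0001099915907883}
scene {'fx': 477.7920585203299, 'fy': 477.7920585203299, 'cx': 320.7367118836077, 'cy': 241.26187870491123, 'k1': 0.04335970589138585, 'xyz': array([1218.72597233,   65.15454925, 1083.68146363]), 'orientation': array([-2.57534054, -0.01205742,  1.71886935])}
side {'fx': 521.6908908448171, 'fy': 521.6908908448171, 'cx': 326.9574325196105, 'cy': 240.73949388675015, 'k1': -0.11544103887696985, 'xyz': array([ -22.30971028, -919.78442767,  943.39468068]), 'orientation': array([-2.2302678 , -0.00986022, -0.57480276])}
wrist {'fx': 354.4137832355571, 'fy': 354.4137832355571, 'cx': 318.88568780527385, 'cy': 246.2035931477692, 'k1': -0.06243617066981086, 'xyz': array([108.56874512, 619.73408096, 373.80592497]), 'orientation': array([2.86966778e+00, 1.65695269e-03, 1.28891305e+00])}
```

View pics/scene0.png

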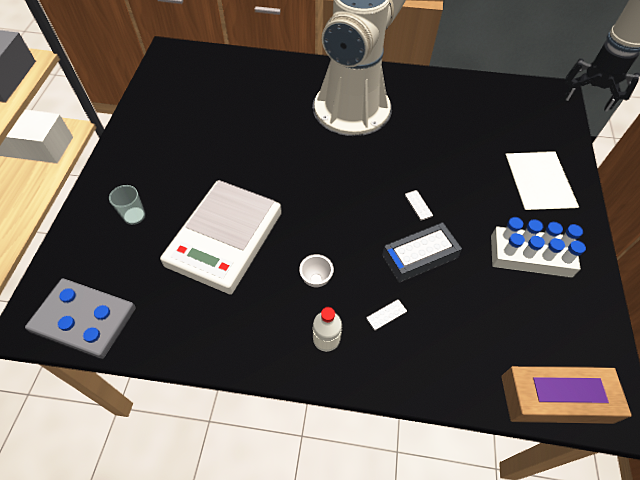

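View pics/side0.png

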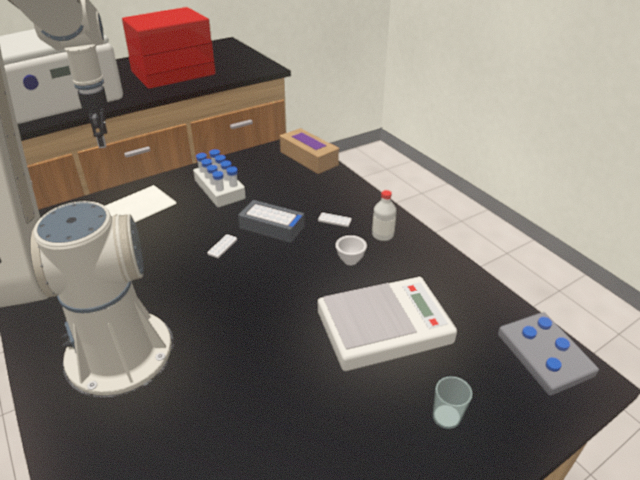

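View pics/wrist0.png

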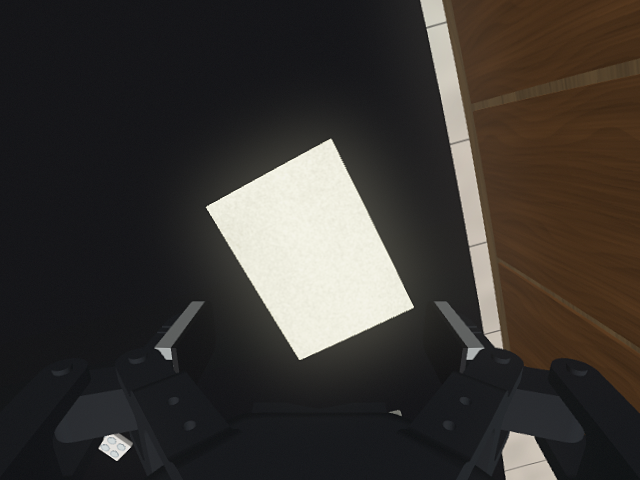

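The scene picture shows three white spot plates: the one in the grey holder with the blue stripe at about (423,246), and two smaller loose ones at (419,205) and (387,315). The one in the holder is the largest and fits the description. The paper is at (542,180). The balance pan is at (235,215), the mortar at (316,270), the bottle at (327,330), the rack at (538,250) and the beaker at (127,205). Next I'll confirm with a crop.

```bash
cat > h.py <<'E'
import numpy as np, cv2
from scipy.spatial.transform import Rotation as R
def cam(f):
    K=np.array([[f["fx"],0,f["cx"]],[0,f["fy"],f["cy"]],[0,0,1.]])
    return K,f["k1"],np.array(f["xyz"]),R.from_euler('xyz',f["orientation"]).as_matrix()
def ray(f,px):
    K,k1,c,M=cam(f)
    p=cv2.undistortPoints(np.array([[px]],float),K,np.array([k1,0,0,0,0.]))[0,0]
    d=M@np.array([p[0],p[1],1.]); return c,d/np.linalg.norm(d)
def onz(f,px,z):
    c,d=ray(f,px); return c+d*(z-c[2])/d[2]
def tri(*fp):
    A=0;b=0
    rs=[ray(f,p) for f,p in fp]
    for c,d in rs:
        P=np.eye(3)-np.outer(d,d); A=A+P; b=b+P@c
    x=np.linalg.solve(A,b)
    return x,[np.linalg.norm((np.eye(3)-np.outer(d,d))@(x-c)) for c,d in rs]
def proj(f,X):
    K,k1,c,M=cam(f)
    q=M.T@(np.array(X,float)-c)
    s=q[:2]/q[2]; s=s*(1+k1*(s@s)); return K[:2,:2]@s+K[:2,2]
E
python3 - <<'E'
from rig import r
import cv2,pickle,numpy as np
fs={n:r.grab_frame(n) for n in("scene","side")}
pickle.dump(fs,open("f0.pkl","wb"))
def crop(n,x,y,w,h,s): return cv2.resize(fs[n]["image"][y:y+h,x:x+w],None,fx=s,fy=s,interpolation=cv2.INTER_CUBIC)
a=crop("scene",370,180,130,100,6); b=crop("side",225,190,130,60,6)
cv2.imwrite("pics/c1.png",a);cv2.imwrite("pics/c2.png",b)
cv2.imwrite("pics/c3.png",crop("scene",155,170,140,130,4.5));cv2.imwrite("pics/c4.png",crop("side",310,270,155,105,5))
E
```

```text
(no output)
```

View pics/c1.png

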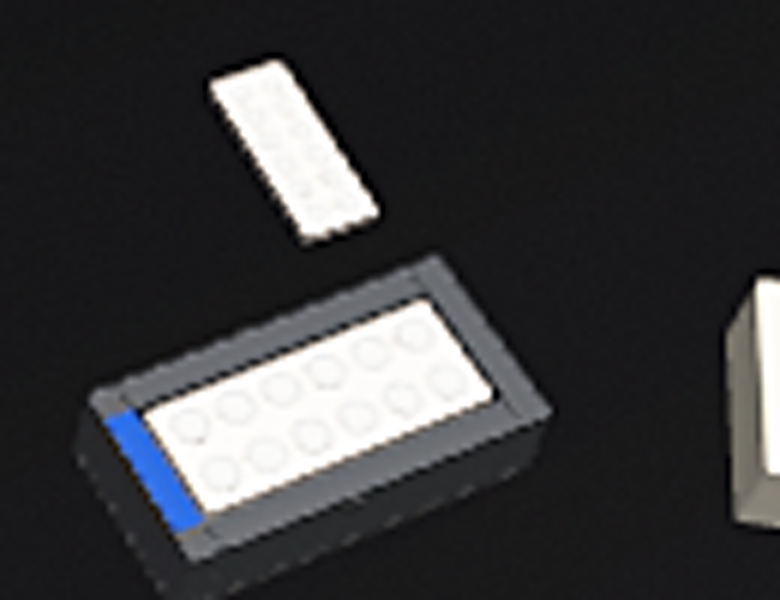

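View pics/c2.png

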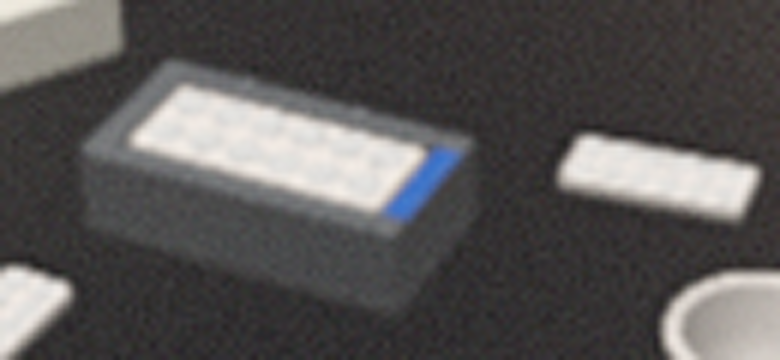

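View pics/c3.png

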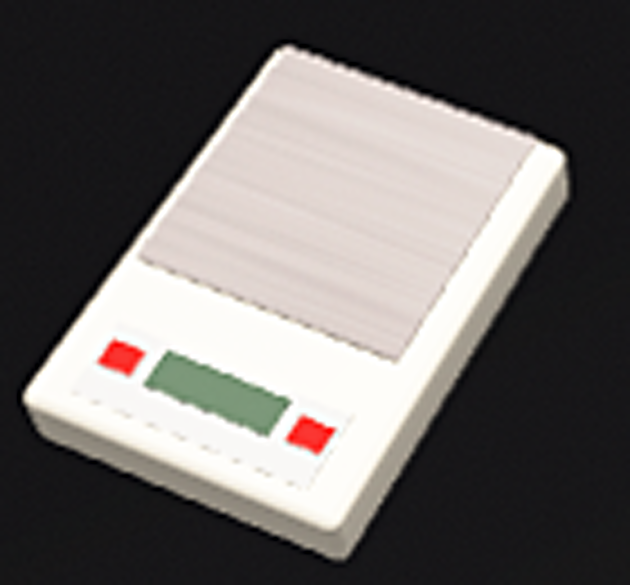

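View pics/c4.png

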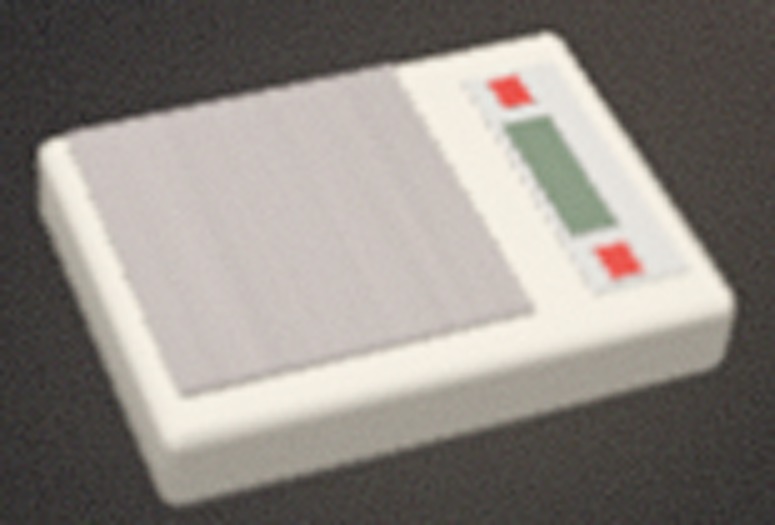

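The crops confirm it. The holder's plate has 12 wells and sits flush in the pocket, with the blue stripe on its left (the −x end, toward the balance) in the scene view. The two loose plates are clearly smaller. Next I'll measure the plate's corners, the stripe and the pan corners in both views.

```bash
cat > m.py <<'E'
import pickle
from h import *
fs=pickle.load(open("f0.pkl","rb"))
S,D=fs["scene"],fs["side"]
def quad(mask,seed):
    n,l,st,c=cv2.connectedComponentsWithStats(mask.astype(np.uint8),connectivity=4)
    m=(l==l[seed[1],seed[0]]).astype(np.uint8)
    m=cv2.morphologyEx(cv2.copyMakeBorder(m,0,0,0,0,0),cv2.MORPH_CLOSE,np.ones((5,5)))
    cs,_=cv2.findContours(m,cv2.RETR_EXTERNAL,cv2.CHAIN_APPROX_NONE)
    k=max(cs,key=cv2.contourArea); hull=cv2.convexHull(k)
    q=cv2.approxPolyN(hull,4,ensure_convex=True)[0].astype(float)
    # refine: fit lines to contour points
    k=k[:,0].astype(float); L=[]
    for i in range(4):
        a,b=q[i],q[(i+1)%4]; u=(b-a)/np.linalg.norm(b-a); nn=np.array([-u[1],u[0]])
        t=(k-a)@u; d=abs((k-a)@nn); s=(t>.15*np.linalg.norm(b-a))&(t<.85*np.linalg.norm(b-a))&(d<2.5)
        vx,vy,x,y=cv2.fitLine(k[s].astype(np.float32),cv2.DIST_HUBER,0,.01,.01).ravel(); L.append((np.array([x,y]),np.array([vx,vy])))
    out=[]
    for i in range(4):
        (p,u),(p2,u2)=L[i-1],L[i]
        s=np.linalg.solve(np.c_[u,-u2],p2-p); out.append(p+s[0]*u)
    return np.array(out),m.sum()
def match(qa,qb,fa,fb,z):  # order qb like qa via plane z
    A=[onz(fa,p,z) for p in qa]; B=[onz(fb,p,z) for p in qb]
    return np.array([qb[np.argmin([np.linalg.norm(a-b) for b in B])] for a in A])
def run(name,ma,mb,sa,sb,z):
    qa,na=quad(ma,sa); qb,nb=quad(mb,sb); print(name,na,nb,qa.round(1).tolist(),qb.round(1).tolist())
    qb=match(qa,qb,S,D,z)
    X=[]
    for a,b in zip(qa,qb):
        x,e=tri((S,a),(D,b)); X.append(x); print(x.round(1),np.round(e,1),"S@z",onz(S,a,z).round(1)[:2],"D@z",onz(D,b,z).round(1)[:2])
    X=np.array(X); print(" centre",X.mean(0).round(1),"edges",[np.linalg.norm(X[i]-X[i-1]).round(1) for i in range(4)])
    print(" yaw edges",[np.arctan2(*(X[i]-X[i-1])[[1,0]]).round(3) for i in range(4)])
    return X
if __name__=="__main__":
    def hsv(f): return cv2.cvtColor(f["image"],cv2.COLOR_BGR2HSV).astype(int)
    hs,hd=hsv(S),hsv(D)
    run("plate",S["image"].min(2)>165,D["image"].min(2)>140,(423,246),(272,214),49)
    bs=(abs(hs[...,0]-110)<15)&(hs[...,1]>130)&(hs[...,2]>100); bd=(abs(hd[...,0]-110)<15)&(hd[...,1]>110)&(hd[...,2]>90)
    run("stripe",bs,bd,(395,258),(295,220),49)
    print(S["image"][215,235],S["image"][255,190],D["image"][315,370],D["image"][290,405],D["image"][335,425])
E
python3 m.py
```

```text
plate 1000 571 [[451.3999938964844, 245.3000030517578], [404.3999938964844, 264.79998779296875], [394.20001220703125, 248.60000610351562], [440.0, 230.0]] [[296.0, 214.5], [287.70001220703125, 225.10000610351562], [245.60000610351562, 213.5], [254.8000030517578, 203.8000030517578]]
[525.  313.6  50. ] [2.3 2.3] S@z [526.4 312.1] D@z [525.1 318. ]
[602.8 197.2  50.8] [1.2 1.2] S@z [602.8 196.6] D@z [603.7 200.9]
[557.6 168.8  47.1] [0.4 0.4] S@z [559.1 168.4] D@z [556.3 167. ]
[479.9 285.   47.1] [2.6 2.6] S@z [483.7 282.7] D@z [478.1 286. ]
 centre [541.3 241.2  48.7] edges [np.float64(53.5), np.float64(139.9), np.float64(53.5), np.float64(139.8)]
 yaw edges [np.float64(0.564), np.float64(-0.982), np.float64(-2.58), np.float64(2.16)]
stripe 116 55 [[403.1000061035156, 266.20001220703125], [399.1000061035156, 268.3999938964844], [387.3999938964844, 249.39999389648438], [391.1000061035156, 248.1999969482422]] [[300.5, 216.1999969482422], [291.8999938964844, 226.8000030517578], [290.3999938964844, 223.8000030517578], [297.79998779296875, 214.5]]
[607.3 194.3  50.9] [1.1 1.1] S@z [607.1 193.7] D@z [608.4 197.9]
[612.3 185.7  47.3] [1.9 1.9] S@z [615.  184.1] D@z [610.6 185.9]
[562.9 152.4  48.5] [1.2 1.2] S@z [564.3 151.5] D@z [562.3 153.3]
[561.7 158.2  48.3] [3.4 3.4] S@z [559.3 160.6] D@z [562.3 153.3]
 centre [586.1 172.7  48.7] edges [np.float64(58.2), np.float64(10.6), np.float64(59.6), np.float64(5.9)]
 yaw edges [np.float64(0.669), np.float64(-1.045), np.float64(-2.55), np.float64(1.776)]
[210 216 226] [115 147 117] [190 195 203] [217 223 227] [227 238 244]
```

```bash
cat > m2.py <<'E'
from m import *
s=cv2.GaussianBlur(S["image"],(3,3),0).astype(int); d=cv2.GaussianBlur(D["image"],(3,3),0).astype(int)
s=S["image"].astype(int)
ms=(s[...,0]>165)&(s[...,0]<228)&(s[...,2]<238)&(s[...,2]-s[...,0]<40)
md=(d[...,0]>150)&(d[...,1]<212)&(d[...,2]-d[...,0]<22)
cv2.imwrite("pics/masks.png",np.hstack([ms[170:300,155:295],np.zeros((130,5)),md[265:395,310:470]]).astype(np.uint8)*255)
X=run("pan",ms,md,(235,215),(370,315),70)
for n,sa in (("mortar",(316,262)),("bottle",(327,340)),("rack",(538,262)),("beaker",(133,215))):
    print(n,onz(S,sa,0 if n!="rack" else 50).round(0))
print("mortar rim S",[onz(S,p,58).round() for p in ((300,270),(333,270))])
print("side mortar rim",[onz(D,p,58).round() for p in ((336,247),(367,247))])
print("rack S top corners",[onz(S,p,50).round() for p in ((497,227),(492,260),(577,267))],[onz(S,p,0).round() for p in ((493,268),(577,275))])
print("bottle cap",tri((S,(328,313)),(D,(386,194))))
E
python3 m2.py
```

```text
pan 3448 3920 [[272.3999938964844, 202.5], [242.6999969482422, 250.10000610351562], [184.6999969482422, 226.89999389648438], [218.6999969482422, 180.60000610351562]] [[416.1000061035156, 332.1000061035156], [346.1000061035156, 349.20001220703125], [323.0, 297.0], [387.79998779296875, 283.20001220703125]]
[ 473.3 -160.1   66.8] [4.2 4.2] S@z [ 479.1 -162.1] D@z [ 469.6 -158.8]
[ 633.4 -204.1   68.7] [1.4 1.4] S@z [ 635.2 -204.8] D@z [ 631.7 -203.9]
[ 587.6 -366.1   67.1] [1.4 1.4] S@z [ 590.4 -366. ] D@z [ 584.8 -366.8]
[ 426.3 -321.2   66.8] [0.8 0.8] S@z [ 429.4 -320.5] D@z [ 424.2 -322.7]
 centre [ 530.2 -262.9   67.3] edges [np.float64(167.8), np.float64(166.1), np.float64(168.3), np.float64(167.5)]
 yaw edges [np.float64(1.287), np.float64(-0.269), np.float64(-1.846), np.float64(2.87)]
mortar [601. -26.   0.]
bottle [808.  32.   0.]
rack [544. 524.  50.]
beaker [ 531. -546.    0.]
mortar rim S [array([662., -57.,  58.]), array([650.,  23.,  58.])]
side mortar rim [array([612.,  -3.,  58.]), array([683., -48.,  58.])]
rack S top corners [array([452., 429.,  50.]), array([555., 412.,  50.]), array([543., 616.,  50.])] [array([547., 430.,   0.]), array([535., 640.,   0.])]
bottle cap (array([802.92329219,  30.75076177, 146.01729614]), [np.float64(0.7191302827379815), np.float64(0.7191302827379435)])
```

View pics/masks.png

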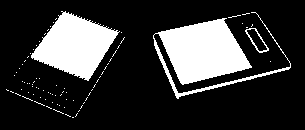

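Both views agree to within a few mm:
- **Plate:** centre (541, 241), top z ≈ 49, long axis (+x) yaw ≈ 2.155.
- **Pan:** centre (530, −263), top ≈ 68–70, yaw ≈ −0.27.

The press spot works out at about (569, 199.5, 49). I'll move above it with the fingers shut.

Request:
{"method": "arm_command", "body": {
  "targets": [
    [-0.0196, 0.035, 0.0036, 0, 0, 0],
    [-0.0196, 0.035, 0.0036, 0, 0, 0],
    [-0.0196, 0.035, 0.0036, 0, 0, 0],
    [-0.0196, 0.035, 0.0036, 0, 0, 0],
    [-0.0196, 0.035, 0.0036, 0, 0, 0],
    [-0.0196, 0.035, 0.0036, 0, 0, 0],
    [-0.0196, 0.035, 0.0036, 0, 0, 0],
    [-0.0196, 0.035, 0.0036, 0, 0, 0],
    [-0.0196, 0.035, 0.0036, 0, 0, 0],
    [-0.0196, 0.035, 0.0036, 0, 0, 0],
    [-0.0196, 0.035, 0.0036, 0, 0, 0],
    [-0.0196, 0.035, 0.0036, 0, 0, 0],
    [-0.0196, 0.035, 0.0036, 0, 0, 0],
    [-0.0196, 0.035, 0.0036, 0, 0, 0],
    [0, 0, 0, 0, 0, 0.1175],
    [0, 0, 0, 0, 0, 0.1175],
    [0, 0, 0, 0, 0, 0.1175],
    [0, 0, 0, 0, 0, 0.1175],
    [0, 0, 0, 0, 0, 0.1175],
    [0, 0, 0, 0, 0, 0.1175]
  ],
  "fingers": 0
}}

```text
clock: 1.92
eef_pos: [568.1, 200.4, 180.7]
tcp_rot: [-3.142, 0.0, 0.578]
contact_force: [0.0, -0.3, 0.6]
opening: -0.001
```

Request:
{"method": "arm_command", "body": {
  "targets": [
    [0, 0, 0, 0, 0, 0],
    [0, 0, 0, 0, 0, 0]
  ]
}}

```text
clock: 2.08
eef_pos: [568.1, 200.5, 180.8]
tcp_rot: [-3.142, 0.0, 0.588]
contact_force: [-0.2, 0.5, 0.1]
opening: -0.005
```

```bash
python3 - <<'E'
from rig import r
import cv2,pickle
f=r.grab_frame("wrist"); pickle.dump(f,open("w1.pkl","wb")); cv2.imwrite("pics/w1.png",f["image"]); print(r.sense()); print(f["xyz"],f["orientation"])
E
```

```text
{'clock': 2.1333, 'qpos': array([ 3.36777400e-01,  3.69974028e-01,  1.73026379e+00, -1.46844743e-05,
        1.04150658e+00, -2.51384253e-01]), 'qvel': array([-0.00039687,  0.0015792 , -0.00208156,  0.00249502, -0.00023219,
        0.00286487]), 'joint_efforts': array([-2.91092426e-02, -5.91855991e+01, -3.17196858e+01, -8.07495635e-04,
        1.86964615e-03,  2.08067363e-01]), 'eef_pos': array([568.11044636, 200.48875103, 180.82288506]), 'tcp_rot': array([-3.14156718e+00,  1.50128335e-04,  5.88169070e-01]), 'contact_force': array([ 9.61024326e-04, -1.08499147e+00, -6.64035316e-01]), 'wrist_torque': array([ 0.00286491, -0.00689623, -0.01763836]), 'opening': -0.0034092949267371412}
[530.54134812 257.72996379 323.98496507] [2.86956347e+00 1.01998233e-04 5.87578820e-01]
```

View pics/w1.png

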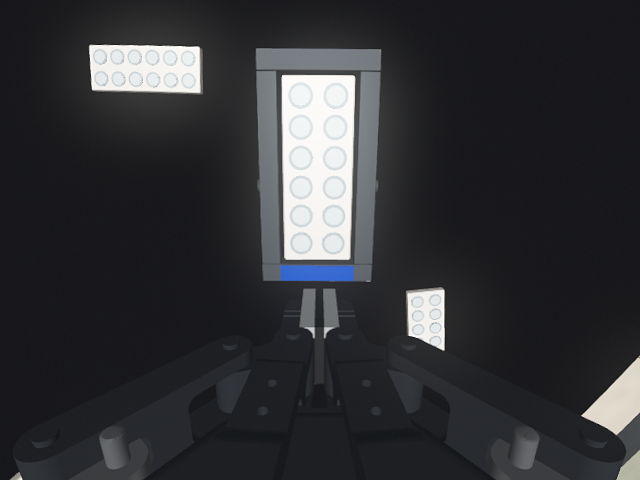

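The wrist view shows the whole holder. The plate runs from (282,75) to (350,260), with the blue stripe just below at (318,273), square to the fingers. I'll refine the plate's position from here.

```bash
python3 - <<'E'
from m import *
f=pickle.load(open("w1.pkl","rb"))
q,n=quad(f["image"].min(2)>185,(318,205)); print(q.round(1).tolist())
X=np.array([onz(f,p,49) for p in q]); print(X.round(1)); print(X.mean(0).round(1),[np.linalg.norm(X[i]-X[i-1]).round(1) for i in range(4)],[np.arctan2(*(X[i]-X[i-1])[[1,0]]).round(3) for i in range(4)])
h=cv2.cvtColor(f["image"],cv2.COLOR_BGR2HSV).astype(int)
b=(abs(h[...,0]-110)<15)&(h[...,1]>130)&(h[...,2]>100)
q,n=quad(b,(318,273)); X=np.array([onz(f,p,49) for p in q]); print("stripe",X.round(1).tolist(),X.mean(0).round(1))
print(proj(f,[568.1,200.5,180.8]))
E
```

```text
[[354.3999938964844, 75.0], [348.6000061035156, 259.29998779296875], [284.70001220703125, 257.70001220703125], [281.6000061035156, 75.0]]
[[523.4 314.5  49. ]
 [599.4 198.1  49. ]
 [555.3 170.3  49. ]
 [479.8 285.5  49. ]]
[539.5 242.1  49. ] [np.float64(52.4), np.float64(139.0), np.float64(52.1), np.float64(137.7)] [np.float64(0.587), np.float64(-0.993), np.float64(-2.58), np.float64(2.151)]
stripe [[605.6, 195.4, 49.0], [612.7, 185.3, 49.0], [563.4, 152.5, 49.0], [556.0, 162.3, 49.0]] [584.4 173.9  49. ]
[317.86469706 308.35214247]
```

Request:
{"method": "arm_command", "body": {
  "targets": [
    [0, 0.002, 0.03, 0, 0, 0],
    [0, 0, 0.03, 0, 0, 0],
    [0, 0, 0.03, 0, 0, 0],
    [0, 0, 0.03, 0, 0, 0],
    [0, 0, 0.004, 0, 0, 0],
    [0, 0, 0, 0, 0, 0]
  ]
}}

```text
clock: 2.63
eef_pos: [567.8, 198.4, 55.3]
tcp_rot: [-3.141, 0.004, 0.586]
contact_force: [0.8, -0.2, 1.5]
opening: 0.003
```

Request:
{"method": "arm_command", "body": {
  "targets": [
    [0, 0, 0.003, 0, 0, 0],
    [0, 0, 0.003, 0, 0, 0],
    [0, 0, 0.003, 0, 0, 0],
    [0, 0, 0.003, 0, 0, 0],
    [0, 0, 0.002, 0, 0, 0],
    [0, 0, 0, 0, 0, 0]
  ]
}}

```text
clock: 3.13
eef_pos: [570.9, 198.8, 44.1]
tcp_rot: [3.14, -0.003, 0.585]
contact_force: [2.9, -2.0, 2.4]
opening: 0.003
```

Request:
{"method": "arm_command", "body": {
  "targets": [
    [0, 0, 0.002, 0, 0, 0],
    [0, 0, 0.002, 0, 0, 0],
    [0, 0, 0.002, 0, 0, 0],
    [0, 0, 0.001, 0, 0, 0],
    [0, 0, 0, 0, 0, 0]
  ]
}}

```text
clock: 3.55
eef_pos: [570.7, 198.9, 36.9]
tcp_rot: [3.14, -0.003, 0.584]
contact_force: [3.9, -2.5, 4.6]
opening: 0.002
```

Request:
{"method": "arm_command", "body": {
  "targets": [
    [0, 0, 0.002, 0, 0, 0],
    [0, 0, 0.001, 0, 0, 0],
    [0, 0, 0, 0, 0, 0]
  ]
}}

```text
clock: 3.8
eef_pos: [570.6, 199.2, 34.1]
tcp_rot: [3.141, -0.003, 0.584]
contact_force: [2.0, -2.4, 7.8]
opening: 0.001
```

Request:
{"method": "arm_command", "body": {
  "targets": [
    [0, 0, 0.001, 0, 0, 0],
    [0, 0, 0.001, 0, 0, 0],
    [0, 0, 0, 0, 0, 0]
  ]
}}

```text
clock: 4.05
eef_pos: [570.7, 199.2, 33.6]
tcp_rot: [3.141, -0.003, 0.584]
contact_force: [-2.7, -4.3, 24.3]
opening: 0.0
```

```bash
python3 - <<'E'
from rig import r
import cv2
f=r.grab_frame("wrist"); cv2.imwrite("pics/w2.png",f["image"]); g=r.grab_frame("side"); cv2.imwrite("pics/s2.png",cv2.resize(g["image"][150:290,190:370],None,fx=4,fy=4)); print(r.sense()["contact_force"],r.sense()["eef_pos"])
E
```

```text
[-3.50460695 -3.92756576 24.32328525] [570.77034246 199.22268766  33.59707035]
```

View pics/w2.png

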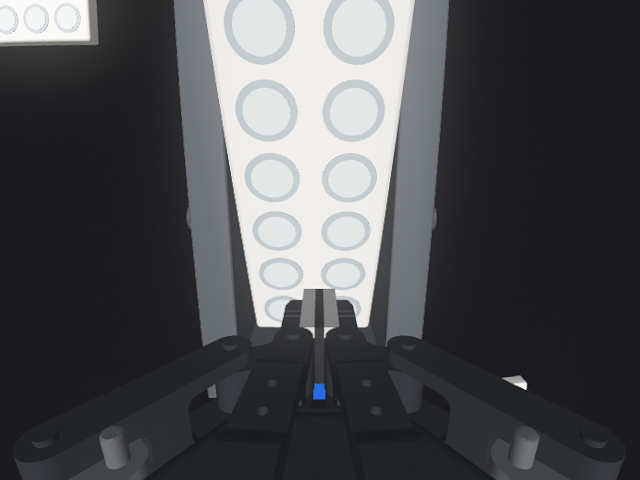

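View pics/s2.png

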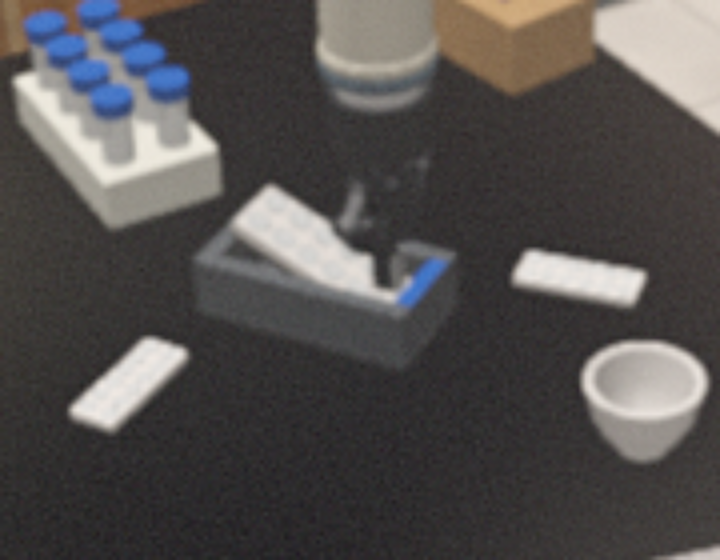

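The force jumped from 8 to 24 N at z ≈ 33.6. The side view shows the plate fully tipped with its far end standing up (crop about (270,200)), so the rocker is on its stop. I'll lift off, open the fingers and tilt the tool to match the plate, standing off 60 mm.

Request:
{"method": "arm_command", "body": {
  "targets": [
    [0, 0, 0, 0, 0, 0],
    [0, 0, 0, 0, 0, 0],
    [0, 0, -0.02, 0, 0, 0],
    [0, 0, -0.03, 0, 0, 0],
    [0, 0, -0.035, 0, 0, 0],
    [0, 0, -0.035, 0, 0, 0],
    [-0.0005, -0.018, 0, 0, 0, 0],
    [-0.0005, -0.018, 0, 0, 0, 0],
    [-0.0005, -0.018, 0, 0, 0, 0],
    [-0.0005, -0.018, 0, 0, 0, 0],
    [0, 0, 0, 0.105, 0, 0],
    [0, 0, 0, 0.105, 0, 0],
    [0, 0, 0, 0.105, 0, 0],
    [0, 0, 0, 0.105, 0, 0],
    [0, 0, 0, 0, 0, 0],
    [0, 0, 0, 0, 0, 0]
  ]
}}

```text
clock: 5.48
eef_pos: [528.0, 256.6, 150.1]
tcp_rot: [-2.723, 0.002, 0.581]
contact_force: [0.6, 0.1, -0.3]
opening: -0.002
```

Request:
{"method": "arm_command", "body": {
  "targets": [
    [0, 0, 0, 0, 0, 0],
    [0, 0, 0, 0, 0, 0],
    [0, 0, 0, 0, 0, 0],
    [0, 0, 0, 0, 0, 0],
    [0, 0, 0, 0, 0, 0],
    [0, 0, 0, 0, 0, 0]
  ],
  "fingers": 0.068
}}

```text
clock: 5.98
eef_pos: [527.7, 258.2, 151.1]
tcp_rot: [-2.722, -0.0, 0.585]
contact_force: [1.4, -0.6, 0.2]
opening: 0.794
```

```bash
python3 - <<'E'
from rig import r
import cv2,pickle
f=r.grab_frame("wrist"); cv2.imwrite("pics/w3.png",f["image"]); s=r.sense(); print(s["contact_force"],s["eef_pos"],s["tcp_rot"],s["opening"],s["clock"]);g=r.grab_frame("side"); sc=r.grab_frame("scene"); pickle.dump((f,g,sc,s),open("w3.pkl","wb"))
cv2.imwrite("pics/s3.png",cv2.resize(g["image"][150:290,190:370],None,fx=4,fy=4))
E
```

```text
[-0.08903452 -0.1528247   0.84101118] [527.78472783 258.08585585 151.0426673 ] [-2.72193747e+00 -2.06240100e-04  5.84506936e-01] 0.7979886773860264 6.0333
```

View pics/w3.png

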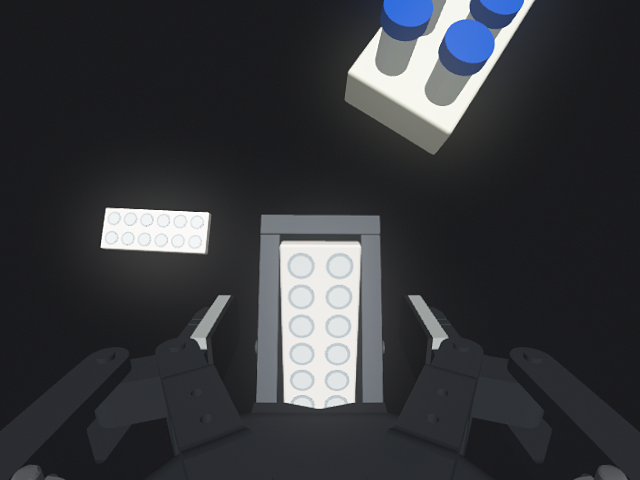

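View pics/s3.png

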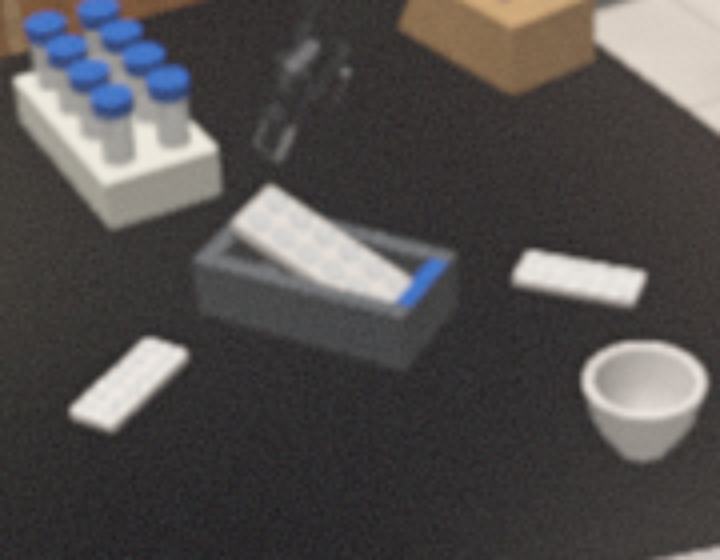

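The plate has stayed tipped and the rocker is holding it over. In the wrist view the raised end's corners are about (281,241) and (360,241), and the pad tips about (231,296) and (408,296). I'll check the raised end against the prediction and work out where the real tips lie at this opening.

```bash
python3 - <<'E'
from m import *
f,g,sc,s=pickle.load(open("w3.pkl","rb"))
hx=np.array([np.cos(2.15),np.sin(2.15),0]);hy=np.array([-hx[1],hx[0],0]);z=np.array([0,0,1.])
A=np.array([540.2,241.8,41])-10*hx
u=hx*np.cos(.42)+z*np.sin(.42); n=-hx*np.sin(.42)+z*np.cos(.42)
for sy in(-27,27):
    P=A+80*u+8*n+sy*hy; print("pred end corner",P.round(1),proj(f,P).round(1),proj(g,P).round(1),proj(sc,P).round(1))
T=R.from_euler('xyz',s["tcp_rot"]).as_matrix(); p=s["eef_pos"]
for op in(34,):
  for zt in(-15,-10,-6,-3,0):
    print(zt,[proj(f,p+T@np.array([x,y,zt])).round(1).tolist() for x in(-op,op) for y in(-11,)])
print("tcp closed check")
f1=pickle.load(open("w1.pkl","rb")); T1=R.from_euler('xyz',[-3.14157,0.00015,.5882]).as_matrix()
for zt in(-6,-3,0): print(zt,proj(f1,np.array([568.11,200.49,180.82])+T1@np.array([0,-11,zt])).round(1))
im=f["image"][200:380,170:470]; cv2.imwrite("pics/w3c.png",cv2.resize(im,None,fx=2.6,fy=2.6,interpolation=cv2.INTER_CUBIC))
im=cv2.resize(sc["image"][180:280,380:500],None,fx=6,fy=6,interpolation=cv2.INTER_CUBIC); cv2.imwrite("pics/sc3.png",im)
E
```

```text
pred end corner [530.1 306.6  80.9] [362.1 245.3] [257.2 196.4] [452.3 239.4]
pred end corner [484.9 277.1  80.9] [279.4 244.9] [248.1 205.4] [440.6 223.2]
-15 [[231.3, 300.4], [404.1, 300.4]]
-10 [[234.2, 295.3], [401.3, 295.3]]
-6 [[236.4, 291.5], [399.2, 291.5]]
-3 [[237.9, 288.7], [397.7, 288.7]]
0 [[239.5, 286.1], [396.2, 286.1]]
tcp closed check
-6 [317.8 290.6]
-3 [317.8 287.8]
0 [317.8 285.2]
```

View pics/w3c.png

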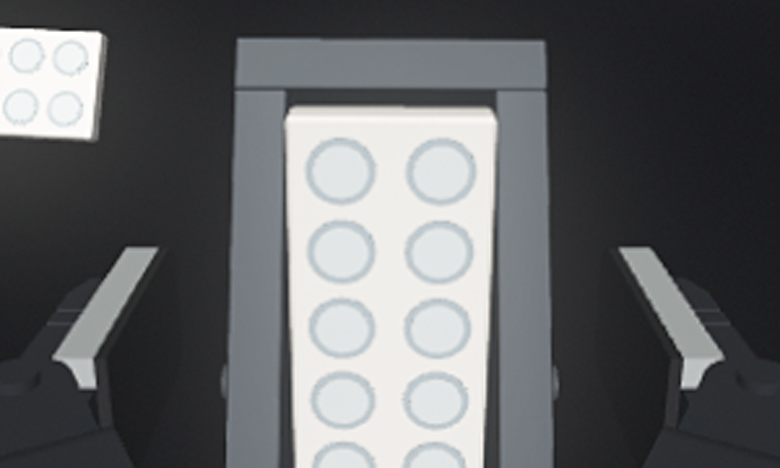

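View pics/sc3.png

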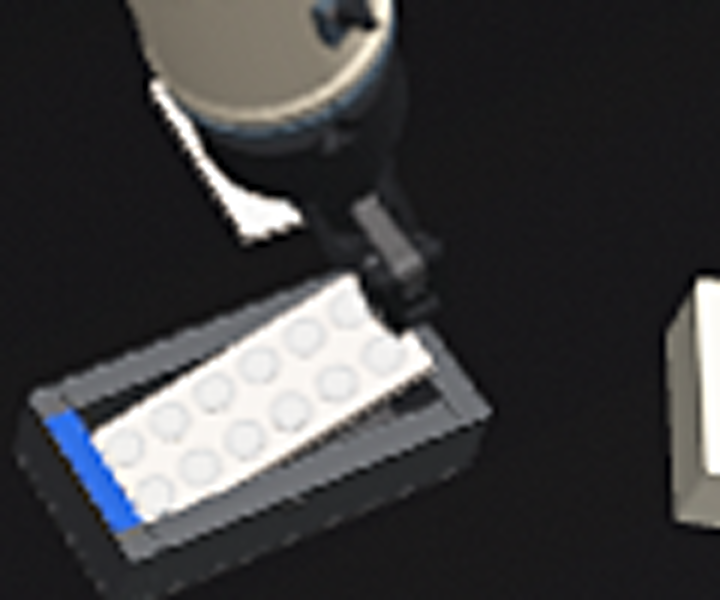

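The raised end sits within about 2–3 mm of prediction and is laterally centred. The real tips stand about 6 mm back at this opening, so roughly 4–5 mm at 54. I'll descend along the plate's normal so the tips end about 4–5 mm past mid-thickness. That's above the rim now, and keeps them clear of the pan later.

Request:
{"method": "arm_command", "body": {
  "targets": [
    [0.0015, 0.015, 0, 0, 0, 0],
    [0, 0, 0.025, 0, 0, 0],
    [0, 0, 0.025, 0, 0, 0],
    [0, 0, 0.02, 0, 0, 0],
    [0, 0, 0.015, 0, 0, 0],
    [0, 0, 0.01, 0, 0, 0],
    [0, 0, 0, 0, 0, 0],
    [0, 0, 0, 0, 0, 0]
  ]
}}

```text
clock: 6.8
eef_pos: [515.5, 279.2, 57.8]
tcp_rot: [-2.721, 0.001, 0.584]
contact_force: [0.1, -0.8, -0.5]
opening: 0.792
```

```bash
python3 - <<'E'
from rig import r
import cv2,pickle
f=r.grab_frame("wrist"); cv2.imwrite("pics/w4.png",f["image"]); s=r.sense(); print(s["contact_force"],s["eef_pos"],s["tcp_rot"],s["opening"],s["clock"]);g=r.grab_frame("side"); pickle.dump((f,g,s),open("w4.pkl","wb"))
cv2.imwrite("pics/s4.png",cv2.resize(g["image"][170:250,210:330],None,fx=6,fy=6,interpolation=cv2.INTER_CUBIC))
E
```

```text
[-0.03283406  0.14761857  0.51388308] [516.08800042 279.3099409   58.41194156] [-2.72185337e+00 -6.31893090e-04  5.83838435e-01] 0.7950408711046758 6.85
```

View pics/w4.png

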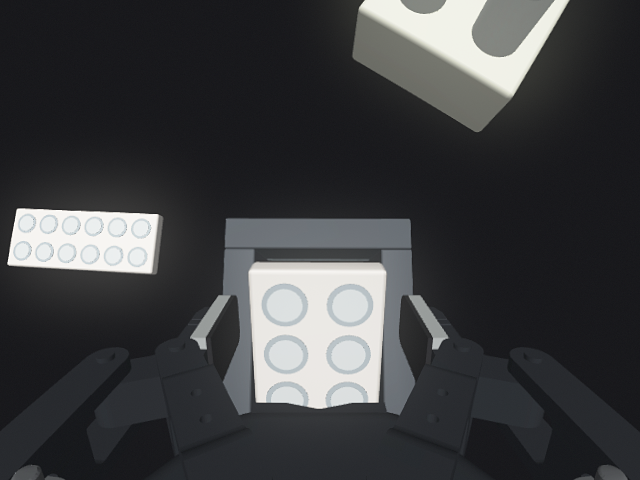

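View pics/s4.png

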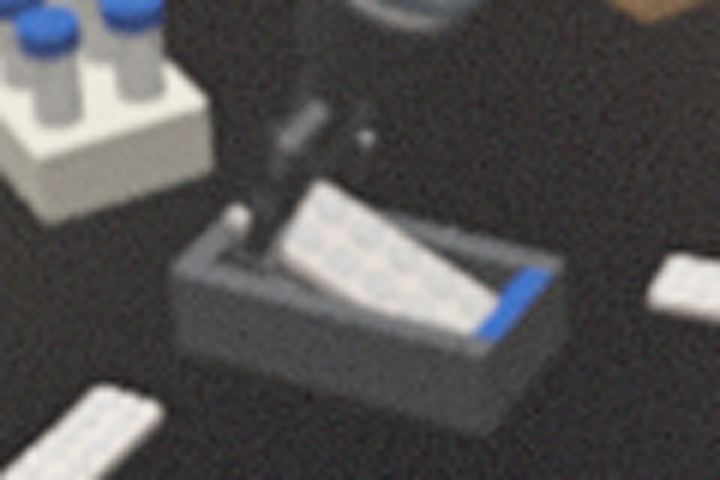

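```bash
python3 - <<'E'
from m import *
f,g,s=pickle.load(open("w4.pkl","rb"))
K,k1,c,M=cam(f); T=R.from_euler('xyz',s["tcp_rot"]).as_matrix(); p=s["eef_pos"]
print("cam in tool",(T.T@(c-p)).round(1),"axis",(T.T@M[:,2]).round(3))
def rt(px):
    c,d=ray(f,px); return T.T@(c-p),T.T@d
def at_sep(a,b,w):
    (c,d1),(_,d2)=rt(a),rt(b)
    d1=d1/d1[2];d2=d2/d2[2]; t=w/(d2[0]-d1[0]); return (c+t*d1).round(1),(c+t*d2).round(1)
print("plate end",at_sep((249.5,269),(385.5,269),53))
print("tip far inner",at_sep((231,295.5),(408,295.5),.795*85.4))
im=f["image"][250:420,190:450]; cv2.imwrite("pics/w4c.png",cv2.resize(im,None,fx=3,fy=3,interpolation=cv2.INTER_CUBIC))
E
```

```text
cam in tool [ 1.000e-01 -6.860e+01 -1.422e+02] axis [-0.001  0.268  0.963]
plate end (array([-27.1, -23. , -11.9]), array([ 25.9, -23. , -11.9]))
tip far inner (array([-33.7, -14.1, -17. ]), array([ 34.1, -14.1, -17. ]))
```

View pics/w4c.png

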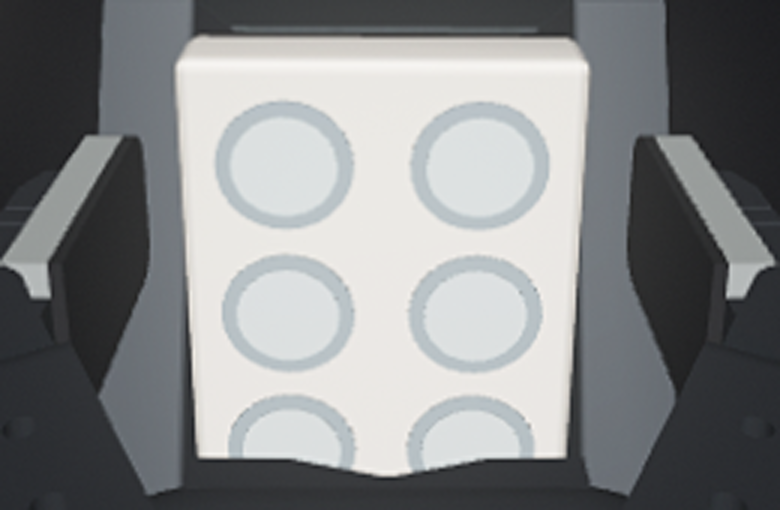

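```bash
python3 - <<'E'
from m import *
f,g,s=pickle.load(open("w4.pkl","rb"))
K,k1,c,M=cam(f); T=R.from_euler('xyz',s["tcp_rot"]).as_matrix(); p=s["eef_pos"]
def rt(px):
    c,d=ray(f,px); return T.T@(c-p),T.T@d
def at_sep(a,b,w):
    (c,d1),(_,d2)=rt(a),rt(b)
    d1=d1/d1[2];d2=d2/d2[2]; t=w/(d2[0]-d1[0]); return (c+t*d1).round(1)
for a,b in(((236.7,296.7),(401,296.7)),((239.3,337),(399.5,337))): print(at_sep(a,b,67.9))
E
```

```text
[-34.   -9.3  -7.4]
[-33.8   8.5  -8.9]
```

At this opening the tips are about 8 mm behind the TCP, so roughly 5 mm at the plate's width, and the plate's top lies 12 mm behind the TCP. I'll go 4 mm deeper and then close.

Request:
{"method": "arm_command", "body": {
  "targets": [
    [0.0, 0, 0.002, 0, 0, 0],
    [-0.0005, 0, 0.002, 0, 0, 0],
    [0, 0, 0, 0, 0, 0]
  ]
}}

```text
clock: 7.15
eef_pos: [514.1, 280.5, 54.6]
tcp_rot: [-2.722, -0.0, 0.584]
contact_force: [0.2, 0.7, -0.2]
opening: 0.8
```

Request:
{"method": "arm_command", "body": {
  "targets": [
    [0, 0, 0, 0, 0, 0],
    [0, 0, 0, 0, 0, 0],
    [0, 0, 0, 0, 0, 0],
    [0, 0, 0, 0, 0, 0],
    [0, 0, 0, 0, 0, 0],
    [0, 0, 0, 0, 0, 0],
    [0, 0, 0, 0, 0, 0]
  ],
  "fingers": 0.04,
  "squeeze": 70
}}

```text
clock: 7.73
eef_pos: [514.1, 280.6, 54.6]
tcp_rot: [-2.722, -0.0, 0.584]
contact_force: [-0.2, -2.5, 6.1]
opening: 0.612
```

```bash
python3 - <<'E'
from rig import r
import cv2
f=r.grab_frame("wrist"); cv2.imwrite("pics/w5.png",f["image"][200:420,150:490]); s=r.sense(); print(s["contact_force"],s["wrist_torque"],s["eef_pos"],s["tcp_rot"],s["opening"]*85.4,s["clock"])
E
```

```text
[-0.60715937 -3.07692575  5.92906396] [-0.46737753  0.17457425  0.05587518] [514.12606316 280.58219036  54.58644758] [-2.72161872e+00 -1.78964490e-04  5.84027209e-01] 52.746495446629176 7.7833
```

View pics/w5.png

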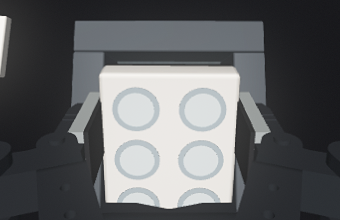

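The pads have closed on both long sides (opening about 53 mm). I'll lift straight up and check the hold.

Request:
{"method": "arm_command", "body": {
  "targets": [
    [0, -0.002, -0.0045, 0, 0, 0],
    [0, -0.004, -0.009, 0, 0, 0],
    [0, -0.004, -0.009, 0, 0, 0],
    [0, -0.006, -0.0135, 0, 0, 0],
    [0, -0.006, -0.0135, 0, 0, 0],
    [0, -0.008, -0.018, 0, 0, 0],
    [0, -0.008, -0.018, 0, 0, 0],
    [0, 0, 0, 0, 0, 0],
    [0, 0, 0, 0, 0, 0]
  ]
}}

```text
clock: 8.53
eef_pos: [515.1, 280.7, 149.9]
tcp_rot: [-2.723, -0.004, 0.584]
contact_force: [-0.1, 0.2, -2.2]
opening: 0.612
```

```bash
python3 - <<'E'
from rig import r
import cv2
f=r.grab_frame("wrist"); cv2.imwrite("pics/w6.png",f["image"]); s=r.sense(); print(s["contact_force"],s["wrist_torque"],s["eef_pos"],s["tcp_rot"],s["opening"]*85.4,s["clock"])
g=r.grab_frame("side");cv2.imwrite("pics/s6.png",cv2.resize(g["image"][120:250,200:340],None,fx=5,fy=5,interpolation=cv2.INTER_CUBIC))
E
```

```text
[-0.84680585  0.04861795 -2.38106557] [-0.20383563 -0.11720949  0.02073146] [514.30133232 280.46398603 148.64370484] [-2.72220753e+00 -1.30609620e-03  5.84078262e-01] 52.31003887389806 8.5833
```

View pics/w6.png

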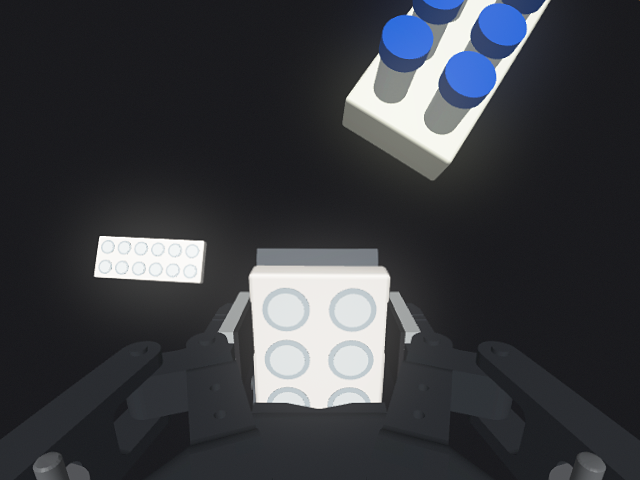

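View pics/s6.png

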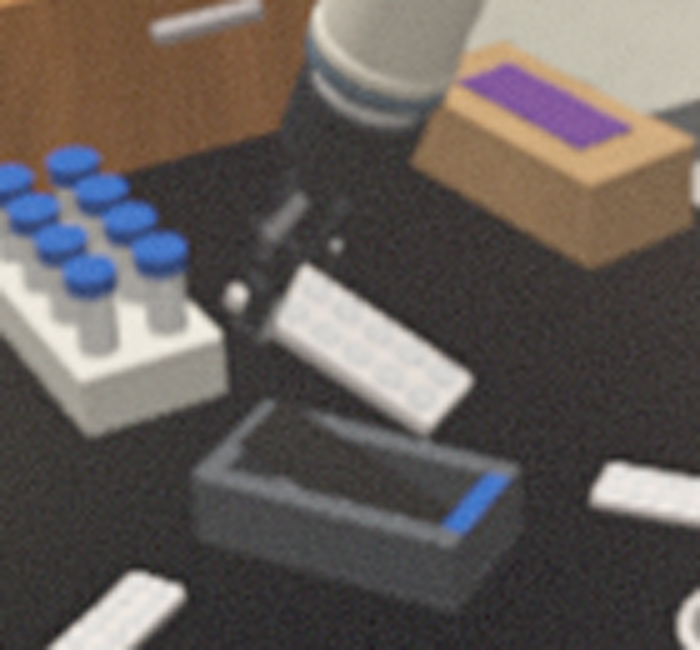

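The plate is held securely: about 2.3 N of weight, still along the tool, and the holder is empty. I'll level it now.

Request:
{"method": "arm_command", "body": {
  "targets": [
    [0, 0, -0.003, -0.07, 0, 0],
    [0, 0, -0.003, -0.105, 0, 0],
    [0, 0, -0.003, -0.105, 0, 0],
    [0, 0, -0.003, -0.09, 0, 0],
    [0, 0, 0, -0.05, 0, 0],
    [0, 0, 0, 0, 0, 0]
  ]
}}

```text
clock: 9.13
eef_pos: [514.5, 278.9, 158.8]
tcp_rot: [3.14, 0.001, 0.587]
contact_force: [-1.2, 0.0, -2.1]
opening: 0.614
```

Request:
{"method": "arm_command", "body": {
  "targets": [
    [-0.0075, 0.013, 0, 0, 0, 0],
    [-0.0115, 0.02, 0, 0, 0, 0],
    [-0.0152, 0.0261, 0, 0, 0, 0],
    [-0.0152, 0.0261, 0, 0, 0, 0],
    [-0.0152, 0.0261, 0, 0, 0, 0],
    [-0.0152, 0.0261, 0, 0, 0, 0],
    [-0.0152, 0.0261, 0, 0, 0, 0],
    [-0.0152, 0.0261, 0, 0, 0, 0],
    [-0.0152, 0.0261, 0, 0, 0, 0],
    [-0.0152, 0.0261, 0, 0, 0, 0],
    [-0.0152, 0.0261, 0, 0, 0, 0],
    [-0.0152, 0.0261, 0, 0, 0, 0],
    [-0.0152, 0.0261, 0, 0, 0, 0],
    [-0.0152, 0.0261, 0, 0, 0, 0],
    [-0.0152, 0.0261, 0, 0, 0, 0],
    [-0.0152, 0.0261, 0, 0, 0, 0],
    [-0.0115, 0.02, 0, 0, 0, 0],
    [-0.0075, 0.013, 0, 0, 0, 0],
    [0, 0, 0, 0, 0, 0]
  ]
}}

```text
clock: 10.72
eef_pos: [543.8, -223.9, 158.6]
tcp_rot: [-3.14, 0.0, 0.581]
contact_force: [-0.4, 0.0, -2.6]
opening: 0.614
```

Request:
{"method": "arm_command", "body": {
  "targets": [
    [0, 0, 0, 0, 0, 0.07],
    [0, 0, 0, 0, 0, 0.11],
    [0, 0, 0, 0, 0, 0.12],
    [0, 0, 0, 0, 0, 0.12],
    [0, 0, 0, 0, 0, 0.12],
    [0, 0, 0, 0, 0, 0.12],
    [0, 0, 0, 0, 0, 0.12],
    [0, 0, 0, 0, 0, 0.07],
    [0, 0, 0, 0, 0, 0],
    [0, 0, 0, 0, 0, 0]
  ]
}}

```text
clock: 11.55
eef_pos: [544.1, -220.0, 159.0]
tcp_rot: [-3.141, 0.001, -0.263]
contact_force: [-0.1, -0.0, -2.5]
opening: 0.616
```

```bash
python3 - <<'E'
from rig import r
import cv2,pickle
f=r.grab_frame("wrist"); cv2.imwrite("pics/w7.png",f["image"]); s=r.sense(); print(s["contact_force"],s["wrist_torque"],s["eef_pos"],s["tcp_rot"],s["opening"]*85.4,s["clock"])
g=r.grab_frame("side");sc=r.grab_frame("scene");pickle.dump((f,g,sc,s),open("w7.pkl","wb"))
a=cv2.resize(g["image"][200:390,290:480],None,fx=3,fy=3,interpolation=cv2.INTER_CUBIC);b=cv2.resize(sc["image"][130:300,150:300],None,fx=3,fy=3,interpolation=cv2.INTER_CUBIC)
cv2.imwrite("pics/s7.png",a);cv2.imwrite("pics/sc7.png",b)
E
```

```text
[ 0.09249457 -0.77406537 -2.48603866] [ 0.0888542  -0.01277871  0.04715891] [ 544.26118557 -220.12858726  159.08704447] [-3.14087573e+00  7.36164480e-04 -2.63156444e-01] 52.29035788367501 11.6
```

View pics/w7.png

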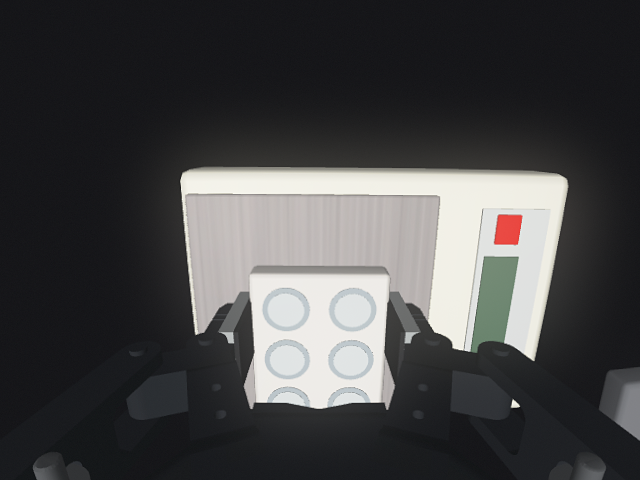

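View pics/s7.png

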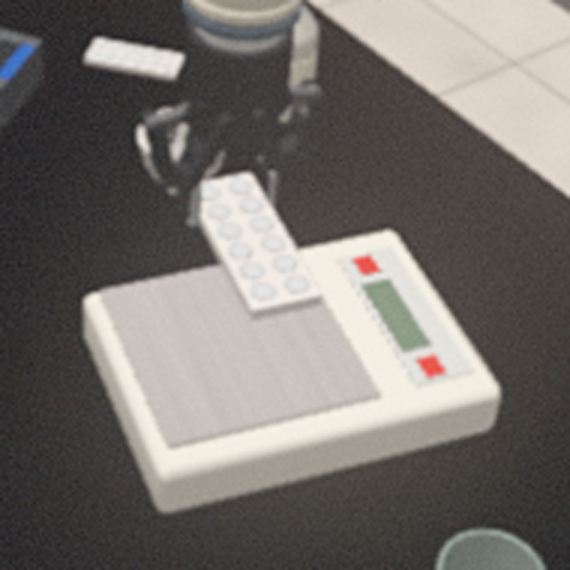

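View pics/sc7.png

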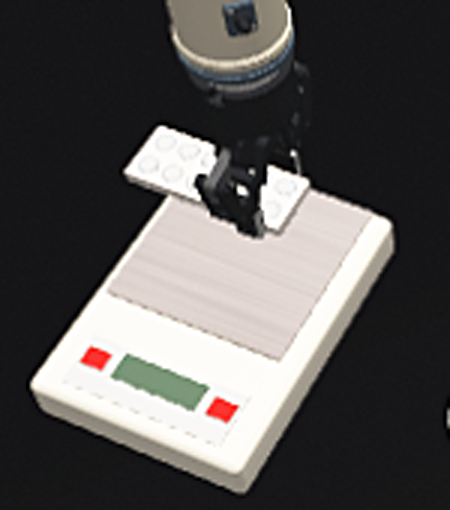

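```bash
python3 - <<'E'
from m import *
f,g,sc,s=pickle.load(open("w7.pkl","rb"))
G=lambda x,y:(290+x/3,200+y/3); C=lambda x,y:(150+x/3,130+y/3)
# free end: side crop left (252,306), right (322,293); scene crop: left (125,172), right(160,127)
for a,b in((G(252,305),C(160,127)),(G(322,293),C(125,170)),(G(252,174),C(283,228)),(G(203,184),C(309,182))):
    print([ (x.round(1),np.round(e,1)) for x,e in [tri((g,a),(sc,b))]])
c=[]
for px in((187.5,195),(440,195.5)):
    c.append(onz(f,px,70)); print("pan far corner",c[-1].round(1))
v=c[1]-c[0];print(np.linalg.norm(v),np.arctan2(v[1],v[0])); u=v/np.linalg.norm(v); w=np.array([u[1],-u[0],0]); print("pan centre",(c[0]+c[1])/2+85*w)
E
```

```text
[(array([ 492.3, -322.6,  177.2]), array([1.5, 1.5]))]
[(array([ 540.9, -338.5,  176.9]), array([0.4, 0.4]))]
[(array([ 578.3, -202.9,  175.4]), array([2.1, 2.1]))]
[(array([ 535.4, -193.6,  179.4]), array([4.7, 4.7]))]
pan far corner [ 470.4 -159.6   70. ]
pan far corner [ 631.2 -203.4   70. ]
166.60787740349988 -0.2656625341089375
pan centre [ 528.46049265 -263.51618936   70.        ]
```

The plate is level to about 1–2 mm over its length: top z about 177, centred near (534, −265). The pan centre from the wrist is (528.5, −263.5). I'll nudge 4 mm and lower to just above the pan.

Request:
{"method": "arm_command", "body": {
  "targets": [
    [-0.004, -0.002, 0.008, 0, 0, 0],
    [0, 0, 0.015, 0, 0, 0],
    [0, 0, 0.018, 0, 0, 0],
    [0, 0, 0.018, 0, 0, 0],
    [0, 0, 0.012, 0, 0, 0],
    [0, 0, 0.008, 0, 0, 0],
    [0, 0, 0.005, 0, 0, 0],
    [0, 0, 0, 0, 0, 0],
    [0, 0, 0, 0, 0, 0]
  ]
}}

```text
clock: 12.45
eef_pos: [541.5, -217.6, 75.6]
tcp_rot: [3.142, -0.0, -0.266]
contact_force: [-0.2, -1.2, -2.8]
opening: 0.61
```

Request:
{"method": "arm_command", "body": {
  "targets": [
    [0, 0, 0.001, 0, 0, 0],
    [0, 0, 0.001, 0, 0, 0],
    [0, 0, 0.001, 0, 0, 0],
    [0, 0, 0, 0, 0, 0]
  ]
}}

```text
clock: 12.78
eef_pos: [541.4, -217.6, 72.6]
tcp_rot: [3.142, -0.0, -0.266]
contact_force: [0.0, 1.3, -1.5]
opening: 0.616
```

Request:
{"method": "arm_command", "body": {
  "targets": [
    [0, 0, 0.001, 0, 0, 0],
    [0, 0, 0.001, 0, 0, 0],
    [0, 0, 0, 0, 0, 0]
  ]
}}

```text
clock: 13.03
eef_pos: [541.2, -217.5, 70.2]
tcp_rot: [-3.142, 0.0, -0.266]
contact_force: [0.2, -0.1, -1.8]
opening: 0.611
```

Request:
{"method": "arm_command", "body": {
  "targets": [
    [0, 0, 0.001, 0, 0, 0],
    [0, 0, 0.001, 0, 0, 0],
    [0, 0, 0, 0, 0, 0]
  ]
}}

```text
clock: 13.28
eef_pos: [541.1, -217.5, 68.1]
tcp_rot: [-3.142, 0.0, -0.266]
contact_force: [-0.0, -0.1, -2.6]
opening: 0.611
```

Request:
{"method": "arm_command", "body": {
  "targets": [
    [0, 0, 0.001, 0, 0, 0],
    [0, 0, 0, 0, 0, 0]
  ]
}}

```text
clock: 13.45
eef_pos: [541.2, -217.5, 67.2]
tcp_rot: [-3.142, 0.0, -0.266]
contact_force: [-0.1, -0.7, -2.2]
opening: 0.613
```

Request:
{"method": "arm_command", "body": {
  "targets": [
    [0, 0, 0.001, 0, 0, 0],
    [0, 0, 0, 0, 0, 0]
  ]
}}

```text
clock: 13.62
eef_pos: [541.3, -217.6, 66.8]
tcp_rot: [3.142, -0.0, -0.266]
contact_force: [-2.1, 1.3, 3.5]
opening: 0.611
```

Request:
{"method": "arm_command", "body": {
  "targets": [
    [0, 0, 0.001, 0, 0, 0],
    [0, 0, 0, 0, 0, 0]
  ]
}}

```text
clock: 13.78
eef_pos: [541.4, -217.6, 66.7]
tcp_rot: [3.142, -0.0, -0.266]
contact_force: [-5.7, 2.3, 14.1]
opening: 0.615
```

```bash
python3 - <<'E'
from rig import r
import cv2
f=r.grab_frame("wrist"); cv2.imwrite("pics/w8.png",f["image"]); s=r.sense(); print(s["contact_force"],s["wrist_torque"],s["eef_pos"])
g=r.grab_frame("side");cv2.imwrite("pics/s8.png",cv2.resize(g["image"][230:370,310:470],None,fx=5,fy=4.2,interpolation=cv2.INTER_CUBIC))
E
```

```text
[-5.98502012  1.45665929 14.53267252] [ 0.43731966  0.96528072 -0.00207376] [ 541.37315145 -217.59329983   66.73198805]
```

View pics/s8.png

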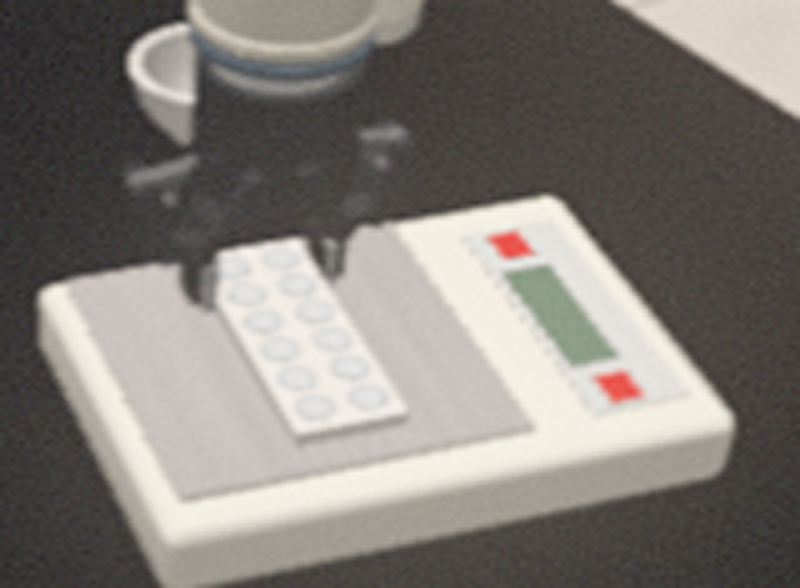

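View pics/w8.png

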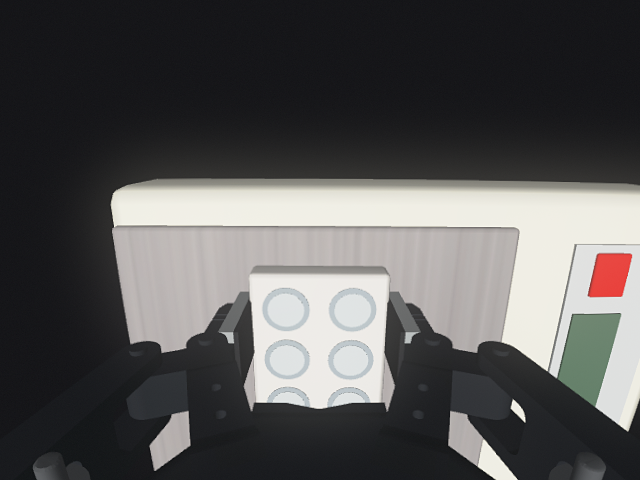

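It touched down with 14 N, and the plate lies on the pan in the middle. I'll ease off 1.5 mm of overtravel, release, then rise straight up.

Request:
{"method": "arm_command", "body": {
  "targets": [
    [0, 0, -0.0015, 0, 0, 0],
    [0, 0, 0, 0, 0, 0]
  ]
}}

```text
clock: 14.05
eef_pos: [541.6, -217.7, 67.2]
tcp_rot: [3.141, -0.001, -0.266]
contact_force: [-0.1, -0.7, -2.4]
opening: 0.606
```

Request:
{"method": "arm_command", "body": {
  "targets": [
    [0, 0, 0, 0, 0, 0],
    [0, 0, 0, 0, 0, 0],
    [0, 0, 0, 0, 0, 0],
    [0, 0, 0, 0, 0, 0],
    [0, 0, 0, 0, 0, 0],
    [0, 0, 0, 0, 0, 0]
  ],
  "fingers": 0.075
}}

```text
clock: 14.55
eef_pos: [541.3, -217.6, 66.8]
tcp_rot: [3.142, -0.0, -0.266]
contact_force: [0.1, -0.5, 0.7]
opening: 0.875
```

Request:
{"method": "arm_command", "body": {
  "targets": [
    [0, 0, -0.005, 0, 0, 0],
    [0, 0, -0.01, 0, 0, 0],
    [0, 0, -0.02, 0, 0, 0],
    [0, 0, -0.03, 0, 0, 0],
    [0, 0, -0.03, 0, 0, 0],
    [0, 0, -0.03, 0, 0, 0],
    [0, 0, -0.02, 0, 0, 0],
    [0, -0.02, 0, 0, 0, 0],
    [0, -0.03, 0, 0, 0, 0],
    [0, -0.03, 0, 0, 0, 0],
    [0, 0, 0, 0, 0, 0],
    [0, 0, 0, 0, 0, 0]
  ]
}}

```text
clock: 15.55
eef_pos: [562.6, -139.3, 212.8]
tcp_rot: [3.142, -0.001, -0.264]
contact_force: [-0.5, -0.6, 0.8]
opening: 0.88
```

```bash
python3 - <<'E'
from rig import r
import cv2,pickle
s=r.sense(); print(s["contact_force"],s["eef_pos"],s["opening"],s["clock"])
f=r.grab_frame("wrist");g=r.grab_frame("side");sc=r.grab_frame("scene");pickle.dump((f,g,sc,s),open("w9.pkl","wb"))
cv2.imwrite("pics/w9.png",f["image"]);cv2.imwrite("pics/s9.png",g["image"]);cv2.imwrite("pics/sc9.png",sc["image"])
E
```

```text
[-0.4869275  -0.64683311  0.8002331 ] [ 562.64247159 -139.29004863  212.81264882] 0.8799674345243972 15.55
```

View pics/s9.png

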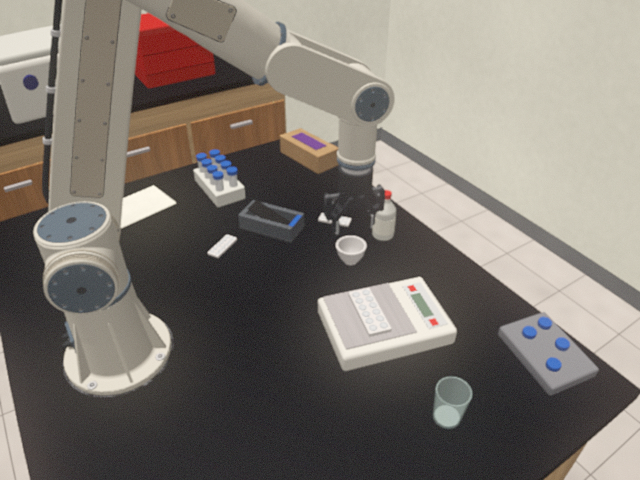

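View pics/sc9.png

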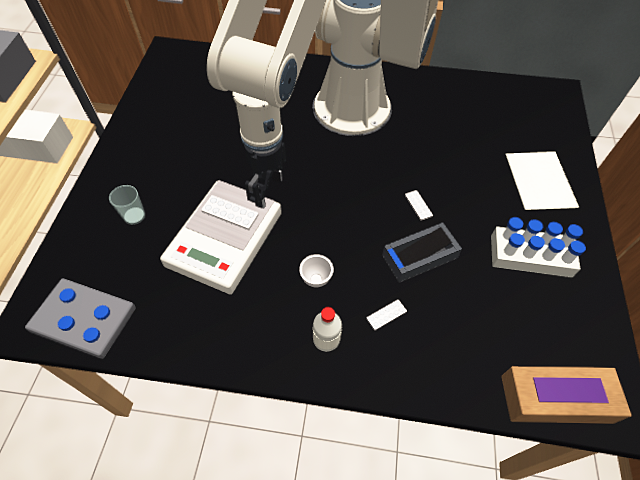

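View pics/w9.png

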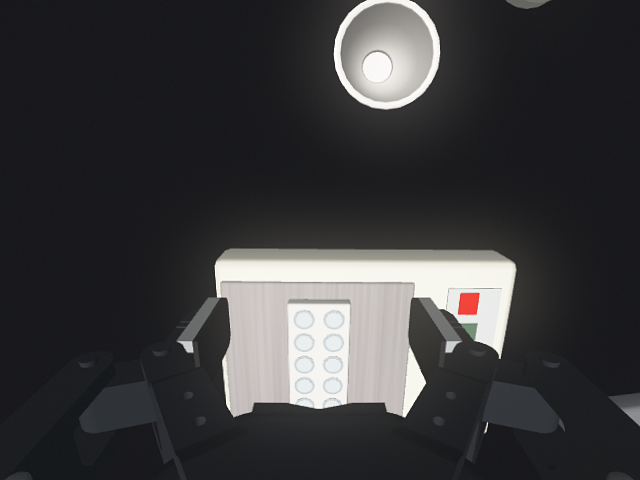

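The plate lies on the pan, wells up, at scene (230,210) and side (370,310). The bystanders look unmoved. I'll check its offset, height and level before handing in.

```bash
python3 - <<'E'
from m import *
f,g,sc,s=pickle.load(open("w9.pkl","rb"))
a=sc["image"][175:260,170:290].astype(int); b=g["image"][275:365,310:460].astype(int)
cv2.imwrite("pics/sc9c.png",cv2.resize(a.astype(np.uint8),None,fx=6,fy=6,interpolation=cv2.INTER_CUBIC));cv2.imwrite("pics/s9c.png",cv2.resize(b.astype(np.uint8),None,fx=5,fy=5,interpolation=cv2.INTER_CUBIC))
E
```

```text
(no output)
```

View pics/sc9c.png

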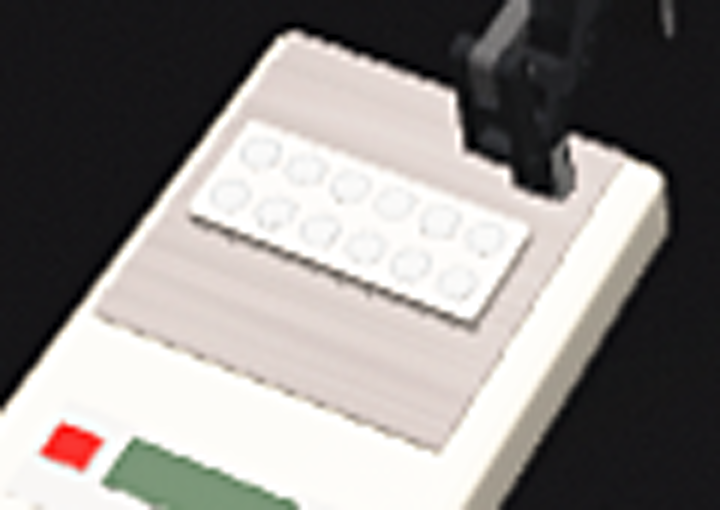

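View pics/s9c.png

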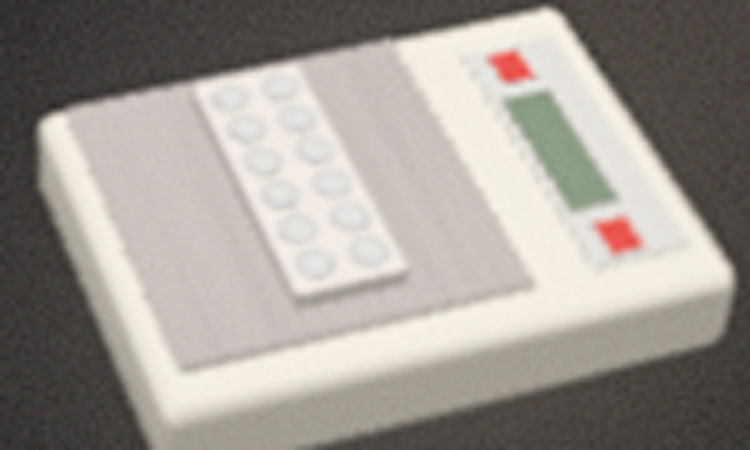

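```bash
python3 - <<'E'
from m import *
from rig import r
f,g,sc,s=pickle.load(open("w9.pkl","rb"))
G=lambda x,y:(310+x/5,275+y/5); C=lambda x,y:(170+x/6,175+y/6)
X=[]
for a,b in((G(197,88),C(528,232)),(G(300,68),C(474,320)),(G(408,270),C(192,212)),(G(298,294),C(250,122))):
    x,e=tri((g,a),(sc,b)); X.append(x); print(x.round(1),np.round(e,1))
print(np.mean(X,0).round(1),"offset from pan centre",(np.mean(X,0)-[529.5,-263,70]).round(1))
f0=pickle.load(open("f0.pkl","rb"))
for n,im in(("scene",sc),("side",g)):
    d=cv2.absdiff(f0[n]["image"],im["image"]).max(2)>60
    for nm,P in dict(mortar=(652,-18,30),bottle=(804,31,75),rack=(500,525,40),beaker=(531,-546,45)).items():
        x,y=proj(im,P).astype(int); print(n,nm,(x,y),d[max(0,y-20):y+20,max(0,x-20):x+20].sum())
E
```

```text
[ 526.4 -188.8   79.2] [0.8 0.8]
[ 575.8 -202.5   79.2] [0.9 0.9]
[ 538.8 -334.5   78. ] [0.3 0.3]
[ 488.1 -321.6   80. ] [0.7 0.7]
[ 532.3 -261.9   79.1] offset from pan centre [2.8 1.1 9.1]
scene mortar (np.int64(316), np.int64(273)) 0
scene bottle (np.int64(327), np.int64(326)) 0
scene rack (np.int64(535), np.int64(249)) 0
scene beaker (np.int64(127), np.int64(205)) 0
side mortar (np.int64(350), np.int64(253)) 2
side bottle (np.int64(384), np.int64(214)) 137
side rack (np.int64(220), np.int64(179)) 0
side beaker (np.int64(451), np.int64(406)) 0
```

```bash
python3 -c "
from rig import r
print(r.sign_off())"
```

```text
the job is handed in; nothing more can be done
None
```

I took the spot plate out of the holder and laid it on the balance. It was released and handed in at about 16 s; the hand-in reported no verdict.

**What I did:** I pressed the stripe end with shut fingers until the rocker hit its stop (force jumped from 8 to 24 N). I then pinched the raised end along the plate's normal with 70 N, lifted, levelled and carried it to the pan. I lowered it until it touched, then released it and backed off.

**Last checks:**
- **Position:** the plate's centre is about 3 mm from the pan's centre, from two views.
- **Flatness:** it lies wells up, with its four top corners within 2 mm in height.
- **Height:** the top measures 79 mm, against 82 mm expected from the text. The pan measured about 3 mm low in the same cameras, so this agrees with the plate resting on it.
- **Bystanders:** the image comparison showed no movement. The one difference, at the bottle in the side view, is the gripper partly hiding it; in the scene view the bottle is unchanged.
- **Robot:** the gripper is clear of everything, with contact force at noise level (about 1 N).

**Blemishes:**
- Touchdown reached 14 N before I eased off.
- When I eased off, the wrist briefly carried the plate's weight again. It therefore probably settled by a fraction of a millimetre when released.

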